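# Sort the stone wares on the market stall

## Robot

A 6-joint arm with a two-finger parallel gripper is mounted at the origin on the work surface. World frame = base frame: x ahead of the robot, y to its left, z up, the work surface at z = 0. Lengths are in mm, angles in rad, forces in N, time in s.
With the tool pointing down it reaches from about 300 to 775 mm from the base axis. Payload 14.6 kg.
Tool frame: the origin (TCP) lies midway between the tips of the shut fingers; the grasp point (between the pads) lies 19 mm behind it; y points along the fingers, z is the direction in which the jaws open and shut, and the axes are right-handed (so a half turn about y gives the same grasp; the last joint's range is limited). The gripper opens to 94 mm and grips with 3 to 60 N. Pads are 16 mm wide; open, the fingers measure 119 mm over their backs; the gripper's body (75 mm by 177 mm) begins 78 mm behind the grasp point.
Start: joints at [1.195, 0.3, 1.521, -0, 1.321, -0.067], TCP at [167.151, 523.975, 205.446] pointing down, gripper open.
Joint ranges: [-3.03, 3.03], [-0.79, 2.21], [0.23, 2.52], [-1.04, 4.18], [0, 3.07], [-2.55, 2.55]. Speed limits (rad/s): [2.22, 2.22, 2.57, 3.14, 3.14, 3.14].

## Interface

Orientations are given as [roll, pitch, yaw] about the fixed x, y, z axes, in that order (R = Rz(yaw) Ry(pitch) Rx(roll)).
In Python, from cell import manip gives the robot as it stands.
- The arm moves only by the tool play_rows, never from a script. Its argument "series" is a list of rows, each a list of 3 entries, a list of its own where there are three numbers: the shift along the tool's x, y, z in m, then the turn about the tool's y in rad, then the closure, from 0 (fully open) to 1 (shut). In form: [[[dx, dy, dz], twist, grip], ...]. A call has 1 to 20 rows; each row is the pose to reach, as a shift and turn from the pose measured when the call began, along the tool's axes at that moment; what a row does not reach only later rows make up. A row lasts 1/10 s, in which the tool goes at most 50 mm and 8.59 degrees, less where a joint would pass 70% of its speed; a pose out of reach is approached as far as the arm can. A call with a gripper value outside its range is refused whole. The fingers move at their own pace and stop on an object; "squeeze" is the grip in N (left out, the last holds). Time passes only in rows, so rows that repeat a pose let the fingers close. It gives the time, the measured TCP pose, the force and the opening at its end, in the units of the state.
- manip.read_state(): the state, without advancing time (a new reading comes with each control period).
- manip.camera(name): name is "scene" or "top" or "wrist"; returns the picture (480x640x3 uint8, red, green, blue); there is no depth.
- manip.camera_params(name): a dict with "K" (3x3 intrinsics, pixels), "rvec" (rotation vector, rad) and "tvec" (3), from world to camera coordinates, as OpenCV has them. Camera axes: x right, y down, z forward; pixel columns grow to the right and rows downward; lengths in mm; the calibration is good to about 2 mm. A picture is of the moment at which its call begins: read the wrist's pose just before it. camera_params takes no time and is no camera call; for the wrist camera it gives the pose at the moment of the call.
- manip.sign_off(): hands the job in, once; it reports no verdict.
The state is a dict: "clock": time; "joints": joint angles; "qd": joint speeds; "effort": joint torques, N m; "eef_pos": TCP position; "eef_rot": TCP orientation; "wrist_force": force on the tool from outside, world axes, zero at the start; "moment": the same for the moment, N m; "finger_gap": finger opening in mm.
Only numpy, scipy, OpenCV 4.12 (cv2) and the standard library are available. Lean on these libraries where they do the work, as an engineer would, in place of code of your own. Each camera call takes 0.05 s, during which the arm holds its last target. There are 200 camera calls.

## Task

Set out the stoneware for display: stand each pestle upright on its foot in the middle of the mortar of its own stone colour, and pack the two wedge-shaped spice pots side by side, head to tail, in the wooden tray so that both lie flat on its floor, along its longer side. Leave the little turtle and the small cup where they are, and let go of everything at the end.

Things in the scene. Friction and masses are not known exactly. Their poses are not given: they have to be found in the camera images.
- pot_red_grip (a point): centre of the upright red grip tab of a grey lidded wedge pot (one piece, 0.3 kg), 52 mm above its underside. Tab 14 (x) by 28 (y) mm, 30 to 75 mm high. Wedge in plan, 122 mm long, 30 high: x points to the broad end (64 mm wide, face at x = 53), narrow end (28 mm) at x = -69; straight side at y = -24.2; slanted side from y = 39.8 (broad) to 3.8 (narrow). z up. Both pots same shape and hand
- pot_blue_grip (a point): centre of the upright blue grip tab of a grey lidded wedge pot (one piece, 0.3 kg), 52 mm above its underside. Tab 14 (x) by 28 (y) mm, 30 to 75 mm high. Wedge in plan, 122 mm long, 30 high: x points to the broad end (64 mm wide, face at x = 53), narrow end (28 mm) at x = -69; straight side at y = -24.2; slanted side from y = 39.8 (broad) to 3.8 (narrow). z up. Both pots same shape and hand
- pestle_dark_center (a point): dark grey stone pestle, standing on its wide flat foot, 90 mm tall, about 0.22 kg: foot 44 mm across up to 20 mm height, shaft 34 mm across from 34 to 80 mm height, domed top. This point is on its axis, half-way up (45 mm above the foot); z points up the pestle
- pestle_pink_center (a point): dusty pink stone pestle, standing on its wide flat foot, 90 mm tall, about 0.22 kg: foot 44 mm across up to 20 mm height, shaft 34 mm across from 34 to 80 mm height, domed top. This point is on its axis, half-way up (45 mm above the foot); z points up the pestle
- mortar_dark: dark grey stone mortar, heavy and fixed: round bowl 152 mm across at the rim, rim 46 mm high, opening 128 mm across, flat inside floor about 95 mm across and 14 mm above the table. Origin: centre of its underside, z up
- mortar_pink: dusty pink stone mortar, heavy and fixed: round bowl 152 mm across at the rim, rim 46 mm high, opening 128 mm across, flat inside floor about 95 mm across and 14 mm above the table. Origin: centre of its underside, z up
- tray: shallow oblong wooden tray, fixed: inside 142 mm along its x (its length) and 116 mm along its y, walls 6 mm thick and 19 mm high, inside floor 5 mm above the table. Origin: centre of its underside, z up
- turtle: small grey carved stone turtle, about 75 by 58 mm and 34 mm high, loose, to be left alone; origin at the centre of its underside
- cup: small pale stone cup, 50 mm across and 50 mm high, loose, to be left alone; origin at the centre of its underside

How it is judged:
By the outcome, as a careful person would: the job done as asked, in the order asked, and still so for the second after the job is handed in, with the robot touching nothing.
It also fails if it takes over 120 s, if anything falls off the work surface, if the arm or the gripper's body presses on something with over 40 N, if the wrist force passes 120 N, or if a joint passes its speed limit or range.

## Working session

There is one attempt and no reset: what is moved stays moved. The work goes in short steps, Python scripts to look and compute and a tool call to move; the robot and the scene stay as the last step left them, time stands still between calls to the robot, and variables do not carry over. Pictures are saved under pics/ and viewed, about 12 in all and at most 16, crops included, and the job is handed in when it is done.

Besides the shell and the picture viewer there is one more tool, called after ">>>" by a JSON object that holds its "op" and its "data", one argument or row to a line. play_rows: Moves the arm, as the interface text tells. Its arguments: {"type":"object","properties":{"series":{"type":"array","items":{"type":"array"}},"squeeze":{"type":"number"}},"required":["series"]}

```bash
ls; mkdir -p pics
python3 - <<'E'
from cell import manip
import cv2
print(manip.read_state())
for n in ("scene","top","wrist"):
    cv2.imwrite(f"pics/{n}0.png",manip.camera(n)[:,:,::-1])
    p=manip.camera_params(n);print(n,p)
E
```

```text
pics
{'clock': 0.0, 'joints': array([ 1.19537441e+00,  3.00469260e-01,  1.52160972e+00, -2.19679144e-05,
        1.32070608e+00, -6.66272708e-02]), 'qd': array([ 0.00066521,  0.00030117, -0.00062142, -0.00088752, -0.00082089,
        0.00062728]), 'effort': array([ 1.49821758e-04, -5.31810915e+01, -3.52748072e+01,  7.08539109e-02,
        2.44087115e-02, -1.11290767e-04]), 'eef_pos': array([167.07149651, 523.7196389 , 204.8752318 ]), 'eef_rot': array([-1.57198750e+00,  5.81569023e-05, -3.08789227e-01]), 'wrist_force': array([-0.20432452, -0.31975165, -0.03662501]), 'moment': array([ 0.02426339, -0.00391176,  0.06288094]), 'finger_gap': 93.86108048238405}
scene {'K': array([[519.82451199,   0.        , 324.47621302],
       [  0.        , 519.82451199, 238.17524949],
       [  0.        ,   0.        ,   1.        ]]), 'rvec': array([ 2.12234507,  1.33382584, -0.50001414]), 'tvec': array([-243.19708955, -376.21974609, 1592.85126357])}
top {'K': array([[452.17089582,   0.        , 316.56564667],
       [  0.        , 452.17089582, 252.02989122],
       [  0.        ,   0.        ,   1.        ]]), 'rvec': array([ 2.17460107, -2.14800475,  0.1723379 ]), 'tvec': array([-12.46355103, 598.63781509, 994.18070919])}
wrist {'K': array([[354.43396362,   0.        , 314.25810063],
       [  0.        , 354.43396362, 244.55240978],
       [  0.        ,   0.        ,   1.        ]]), 'rvec': array([-2.36504092, -1.72960277, -0.21672288]), 'tvec': array([-551.58494376,  -26.5413386 ,  391.73543845])}
```

View pics/top0.png

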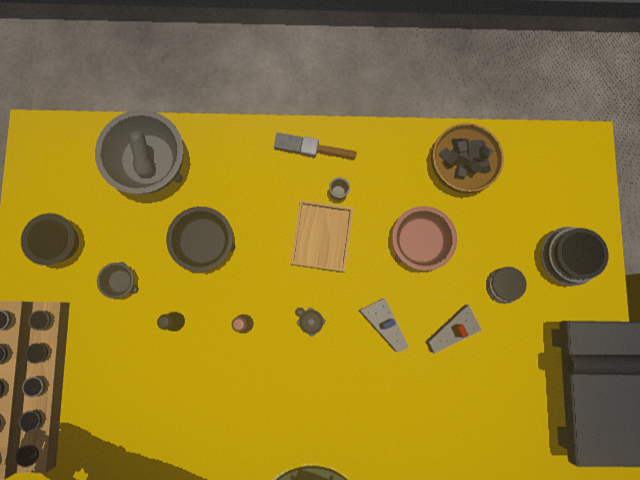

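View pics/scene0.png

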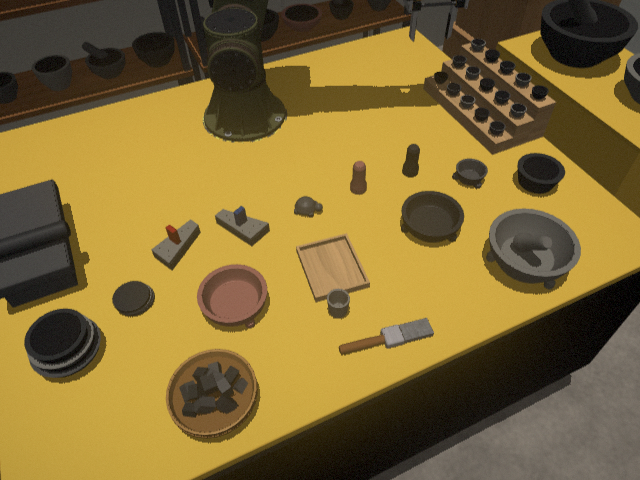

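The top view shows the dark mortar at (200,239), the pink mortar at (424,239), the tray at (321,237) and the cup at (339,188). The turtle is at (311,321), the dark pestle at (171,321), the pink pestle at (241,324), the blue pot at (386,325) and the red pot at (455,329). The scene view agrees, and both pestles are standing.

```bash
cat > h.py <<'E'
import numpy as np, cv2
from scipy.spatial.transform import Rotation as Ro
from cell import manip
def P(n):
    p=manip.camera_params(n); return p["K"],np.array(p["rvec"],float),np.array(p["tvec"],float)
def ray(cam,uv):
    K,r,t=cam; R=Ro.from_rotvec(r).as_matrix()
    return -R.T@t, R.T@np.linalg.inv(K)@np.array([*uv,1.])
def onz(cam,uv,z):
    o,d=ray(cam,uv); return o+d*(z-o[2])/d[2]
def tri(*obs):
    A=np.zeros((3,3));b=np.zeros(3);L=[]
    for c,uv in obs:
        o,d=ray(c,uv); d/=np.linalg.norm(d); M=np.eye(3)-np.outer(d,d); A+=M;b+=M@o
    return np.linalg.solve(A,b)
def proj(cam,p):
    return cv2.projectPoints(np.array(p,float).reshape(-1,1,3),cam[1],cam[2],cam[0],None)[0].reshape(-1,2)
def toolR(s): return Ro.from_euler('xyz',s["eef_rot"]).as_matrix()
E
python3 - <<'E'
from h import *
T=P("top");S=P("scene");W=P("wrist")
print("cam",ray(T,(320,240))[0],ray(S,(1,1))[0],ray(W,(1,1))[0])
print("tcp",proj(T,[167,524,205]),proj(S,[167,524,205]), proj(W,[167,524,205]))
s=manip.read_state();R=toolR(s);print("R",R.round(3)); print("wristcam in tool",R.T@(ray(W,(1,1))[0]-s["eef_pos"]), R.T@ray(W,(314,244))[1], (R.T@Ro.from_rotvec(W[1]).as_matrix().T).round(3))
for n,a,b,z in [("darkmortar",(200,239),(432,213),30),("pinkmortar",(424,239),(232,293),30),("tray",(321,237),(332,267),5),("darkp top",(164,321),(412,147),90),("pinkp top",(237,324),(360,165),90),("turtle",(311,321),(307,206),20),("cup",(339,188),(338,297),50),("red",(460,330),(172,234),75),("blue",(387,324),(240,213),75)]:
    print(n,tri((T,a),(S,b)).round(),onz(T,a,z).round())
a=cv2.imread("pics/top0.png")[195:355,150:490]
b=cv2.imread("pics/top0.png")
c1=cv2.resize(b[290:360,350:490],None,fx=5,fy=5,interpolation=cv2.INTER_CUBIC)
c2=cv2.resize(b[195:280,280:460],None,fx=4,fy=4,interpolation=cv2.INTER_CUBIC)
cv2.imwrite("pics/c1.png",c1)
E
```

```text
cam [ 457.95642808   17.68248852 1066.24626417] [1296.6078527  -339.03630894  970.42450871] [ 99.10408368 547.90654482 385.20623738]
tcp [[ 18.06640184 476.41425468]] [[429.67584721  38.38834539]] [[310.71700816 290.35595851]]
R [[ 0.953 -0.     0.304]
 [-0.304 -0.001  0.953]
 [-0.    -1.    -0.001]]
wristcam in tool [ -72.09772623 -180.18086402    2.15105135] [ 0.24725016  0.96895255 -0.00113088] [[-0.001  0.969  0.249]
 [ 0.001 -0.249  0.969]
 [ 1.     0.001 -0.   ]]
darkmortar [625. 262.  41.] [627. 264.  30.]
pinkmortar [ 633. -254.   38.] [ 634. -256.   30.]
tray [640. -16.   2.] [640. -16.   5.]
darkp top [439. 316.  89.] [440. 318.  90.]
pinkp top [435. 164.  83.] [435. 163.  90.]
turtle [443.   7.  11.] [442.   5.  20.]
cup [748. -55.  48.] [748. -55.  50.]
red [ 426. -327.   54.] [ 427. -319.   75.]
blue [ 438. -162.   60.] [ 438. -159.   75.]
```

View pics/wrist0.png

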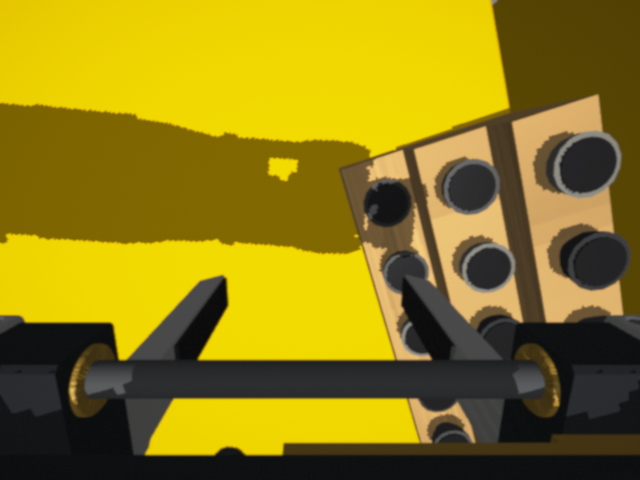

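The wrist view looks down between the open fingers at bare table, with the bottle rack to the right from column 340 on. I'm moving above the dark pestle now.

>>> {"op": "play_rows", "data": {
  "series": [
    [[0.322,0,-0.115],-0.309,0],
    [[0.322,0,-0.115],-0.309,0],
    [[0.322,0,-0.115],-0.309,0],
    [[0.322,0,-0.115],-0.309,0],
    [[0.322,0,-0.115],-0.309,0],
    [[0.322,0,-0.115],-0.309,0],
    [[0.322,0,-0.115],-0.309,0],
    [[0.322,0,-0.115],-0.309,0],
    [[0.322,0,-0.115],-0.309,0],
    [[0.322,0,-0.115],-0.309,0],
    [[0.322,0,-0.115],-0.309,0],
    [[0.322,0,-0.115],-0.309,0]
  ]
}}

```text
clock: 1.35
eef_pos: [438.2, 317.2, 205.2]
eef_rot: [-1.571, 0.0, 0.002]
wrist_force: [0.3, -0.4, 0.6]
finger_gap: 93.8
```

```bash
cat > snap.py <<'E'
import sys
from h import *
n=sys.argv[1]; s=manip.read_state()
W=P("wrist"); cv2.imwrite(f"pics/{n}.png",manip.camera("wrist")[:,:,::-1])
import pickle; pickle.dump((W,s),open(f"pics/{n}.pkl","wb"))
print(s["clock"],s["eef_pos"].round(1),s["eef_rot"].round(3),s["joints"].round(2),s["wrist_force"].round(1),round(s["finger_gap"],1))
E
python3 snap.py w1
python3 - <<'E'
import cv2
b=cv2.imread("pics/top0.png")
c=cv2.resize(b[195:360,280:490],None,fx=3.6,fy=3.6,interpolation=cv2.INTER_CUBIC)
cv2.imwrite("pics/ctop.png",c)
E
```

```text
1.35 [438.2 317.2 205.2] [-1.571  0.     0.002] [ 0.56  0.28  1.55 -0.    1.32 -1.01] [ 0.3 -0.4  0.6] 93.8
```

View pics/w1.png

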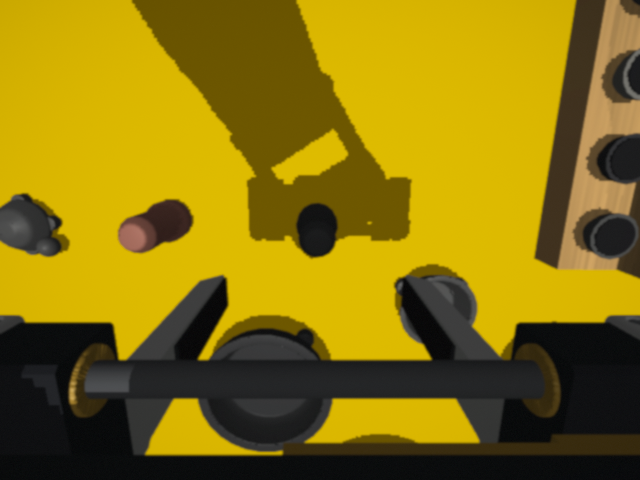

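Run:
```python
from h import *
import pickle
W,s=pickle.load(open("pics/w1.pkl","rb")); im=cv2.imread("pics/w1.png")
T=P("top")
def hull(cam,x,y):
    a=np.linspace(0,6.28,60)
    return np.vstack([proj(cam,np.c_[x+r*np.cos(a),y+r*np.sin(a),0*a+z]) for r,z in [(22,0),(22,20),(17,34),(17,80),(12,86),(3,90)]])
for p in [(439,317),(436,317),(439,320)]:
    h=hull(W,*p); print(p,h.min(0).round(),h.max(0).round())
g=im.max(2); m=(g[190:275,280:350]<45); ys,xs=np.where(m); print("dark",xs.min()+280,xs.max()+280,ys.min()+190,ys.max()+190)
hsv=cv2.cvtColor(im,cv2.COLOR_BGR2HSV); m=((hsv[...,0]<15)|(hsv[...,0]>170))&(hsv[...,1]<170);m=m[190:270,100:200];ys,xs=np.where(m);print("pink",xs.min()+100,xs.max()+100,ys.min()+190,ys.max()+190)
for p in [(436,164),(436,161)]:
    h=hull(W,*p); print(p,h.min(0).round(),h.max(0).round())
```

```text
(439, 317) [291. 201.] [333. 256.]
(436, 317) [291. 199.] [333. 253.]
(439, 320) [294. 201.] [336. 256.]
dark 297 336 204 255
pink 119 190 201 251
(436, 164) [119. 198.] [194. 253.]
(436, 161) [116. 198.] [191. 253.]
```

View pics/ctop.png

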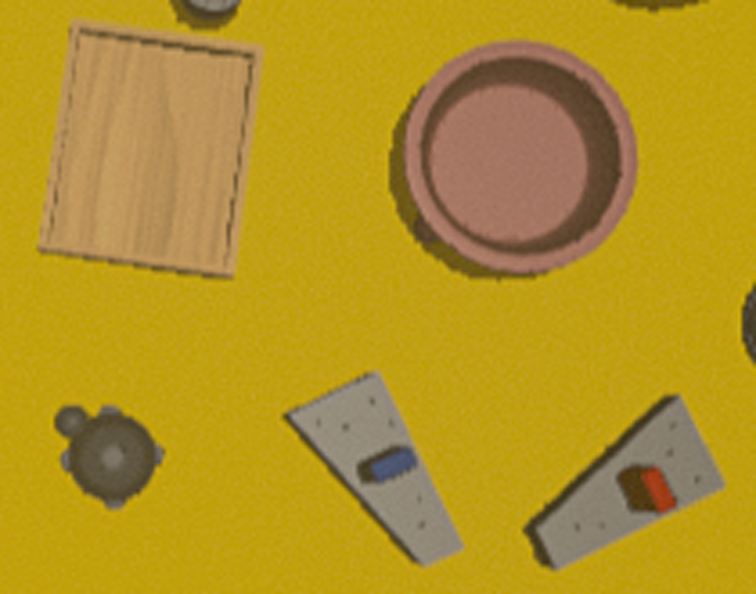

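The top crop shows tray corners at about (73,22), (262,46), (232,276) and (40,250), and the pink rim centred at about (521,157). The blue tab top is at (393,464) and the red tab top at (657,489). Now descending on the dark pestle.

>>> {"op": "play_rows", "data": {
  "series": [
    [[0.001,0.04,0.002],0,0],
    [[0.001,0.08,0.002],0,0],
    [[0.001,0.11,0.002],0,0],
    [[0.001,0.135,0.002],0,0],
    [[0.001,0.155,0.002],0,0],
    [[0.001,0.164,0.002],0,0],
    [[0.001,0.164,0.002],0,0],
    [[0.001,0.164,0.002],0,0.7],
    [[0.001,0.164,0.002],0,0.75],
    [[0.001,0.164,0.002],0,0.8],
    [[0.001,0.164,0.002],0,0.8],
    [[0.001,0.164,0.002],0,0.8],
    [[0.001,0.164,0.002],0,0.8],
    [[0.001,0.164,0.002],0,0.8],
    [[0.001,0.164,0.002],0,0.8],
    [[0.001,0.164,0.002],0,0.8]
  ],
  "squeeze": 25
}}

```text
clock: 3.0
eef_pos: [439.3, 318.9, 41.2]
eef_rot: [-1.572, 0.0, 0.002]
wrist_force: [-0.0, 0.7, -0.7]
finger_gap: 33.6
```

Run:
```python
from h import *
T=P("top");S=P("scene")
f=lambda c:(280+(c[0]+.5)/3.6-.5,195+(c[1]+.5)/3.6-.5)
tc=[(73,22),(262,46),(232,276),(40,250)]
q=[onz(T,f(c),19)[:2] for c in tc]; print("tray",np.round(q,1),np.mean(q,0).round(1),[np.linalg.norm(q[i]-q[i-1]).round(1) for i in range(4)])
v=(q[0]-q[3])+(q[1]-q[2]);print("tray long yaw",np.arctan2(v[1],v[0]))
# mortars: fit rim ellipses top by segmentation
im=cv2.imread("pics/top0.png")
hsv=cv2.cvtColor(im,cv2.COLOR_BGR2HSV)
def fit(cam,im,uv,rad):
    hsv=cv2.cvtColor(im,cv2.COLOR_BGR2HSV);pts=[]
    for a in np.linspace(0,2*np.pi,72,endpoint=False):
        # outward scan: mortar->yellow(sat>200 & hue 20-30)
        pr=[hsv[int(round(uv[1]+r*np.sin(a))),int(round(uv[0]+r*np.cos(a)))] for r in range(rad)]
        for r in range(rad-1,0,-1):
            h,s,v=pr[r]
            if not(18<=h<=32 and s>180): pts.append((uv[0]+r*np.cos(a),uv[1]+r*np.sin(a)));break
    return np.array(pts,np.float32)
p=[onz(T,f(c),46)[:2] for c in [(521,40),(521,273),(404,157),(637,157)]]; print("pinkmortar",np.round(p,1),np.mean(p,0))
# pot corners at z=30
for n,c in {"blue":[(286,414),(376,374),(464,547),(423,566)],"red":[(680,397),(723,487),(556,569),(526,529)]}.items():
    q=[onz(T,f(x),30)[:2] for x in c]; print(n,np.round(q,1),[np.linalg.norm(q[i]-q[i-1]).round(1) for i in range(4)])
print("tabs",onz(T,f((393,464)),75),onz(T,f((657,489)),75))
c=cv2.resize(im[195:285,150:250],None,fx=6,fy=6,interpolation=cv2.INTER_CUBIC)
c=cv2.convertScaleAbs(c,alpha=1.6)
cv2.imwrite("pics/cdark.png",c)
```

```text
tray [[724.   35.2]
 [709.9 -89.6]
 [557.4 -70.1]
 [572.6  54.2]] [641.  -17.6] [np.float64(152.6), np.float64(125.6), np.float64(153.8), np.float64(125.3)]
tray long yaw -0.12566996321637006
pinkmortar [[ 710.1 -254.4]
 [ 559.1 -251.1]
 [ 632.4 -177.6]
 [ 634.6 -327.4]] [ 634.04544502 -252.61787037]
blue [[ 469.1 -103.7]
 [ 495.  -161.1]
 [ 387.5 -215.5]
 [ 375.6 -189.5]] [np.float64(126.9), np.float64(63.0), np.float64(120.5), np.float64(28.6)]
red [[ 482.6 -355.5]
 [ 426.3 -381. ]
 [ 374.4 -273.3]
 [ 398.9 -254.9]] [np.float64(130.8), np.float64(61.8), np.float64(119.5), np.float64(30.6)]
tabs [ 439.34690923 -163.13226699   75.        ] [ 426.03612991 -323.34330441   75.        ]
```

View pics/cdark.png

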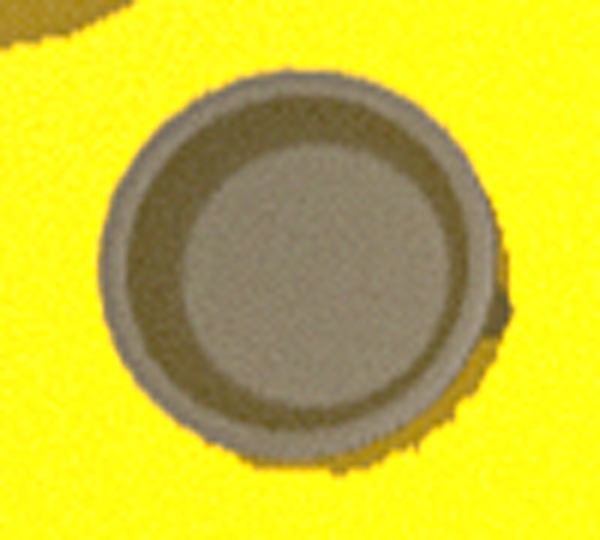

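The dark mortar's rim is centred at (297,266) in the crop and its floor at (316,273).

Run:
```python
from h import *
T=P("top")
f=lambda x,y:(150+(x+.5)/6-.5,195+(y+.5)/6-.5)
print(onz(T,f(297,266),46),onz(T,f(297,264),46),onz(T,f(316,273),14))
g=lambda c:(280+(c[0]+.5)/3.6-.5,195+(c[1]+.5)/3.6-.5)
print(onz(T,g((508,163)),14))
```

```text
[624.41568126 262.42125755  46.        ] [625.18310924 262.45638937  46.        ] [626.9752162  262.59324607  14.        ]
[ 634.88322911 -252.48141525   14.        ]
```

>>> {"op": "play_rows", "data": {
  "series": [
    [[0,-0.03,0],0,0.8],
    [[0,-0.07,0],0,0.8],
    [[0,-0.1,0],0,0.8],
    [[0,-0.1,0],0,0.8],
    [[0,-0.1,0],0,0.8]
  ]
}}

```text
clock: 3.5
eef_pos: [439.1, 318.9, 140.7]
eef_rot: [-1.572, 0.0, 0.002]
wrist_force: [-0.9, -0.1, -3.1]
finger_gap: 33.7
```

>>> {"op": "play_rows", "data": {
  "series": [
    [[0.04,0,-0.012],0,0.8],
    [[0.08,0,-0.024],0,0.8],
    [[0.12,0,-0.036],0,0.8],
    [[0.16,0,-0.048],0,0.8],
    [[0.18,0,-0.055],0,0.8],
    [[0.1865,0,-0.0565],0,0.8],
    [[0.1865,0,-0.0565],0,0.8],
    [[0.1865,0.03,-0.0565],0,0.8],
    [[0.1865,0.055,-0.0565],0,0.8],
    [[0.1865,0.072,-0.0565],0,0.8],
    [[0.1865,0.078,-0.0565],0,0.8],
    [[0.1865,0.081,-0.0565],0,0.8],
    [[0.1865,0.083,-0.0565],0,0.8],
    [[0.1865,0.083,-0.0565],0,0.8],
    [[0.1865,0.083,-0.0565],0,0.8]
  ]
}}

```text
clock: 5.0
eef_pos: [625.9, 262.7, 58.5]
eef_rot: [-1.571, -0.001, 0.002]
wrist_force: [-0.5, -0.1, -2.2]
finger_gap: 33.3
```

```bash
python3 snap.py w2
python3 - <<'E'
from h import *
t=manip.camera("top");s=manip.camera("scene")
print(manip.read_state()["wrist_force"])
a=cv2.resize(t[180:280,150:250],(400,400),interpolation=cv2.INTER_CUBIC);b=cv2.resize(s[130:260,370:500],(400,400),interpolation=cv2.INTER_CUBIC)
cv2.imwrite("pics/m2.png",cv2.convertScaleAbs(np.hstack([a,b])[:,:,::-1],alpha=1.6))
E
```

```text
5.0 [625.9 262.7  58.5] [-1.571e+00 -1.000e-03  2.000e-03] [ 0.34  0.72  1.24 -0.    1.17 -1.23] [-0.5 -0.1 -2.2] 33.3
[ 0.70736083 -0.02572817 -1.98382512]
```

View pics/m2.png

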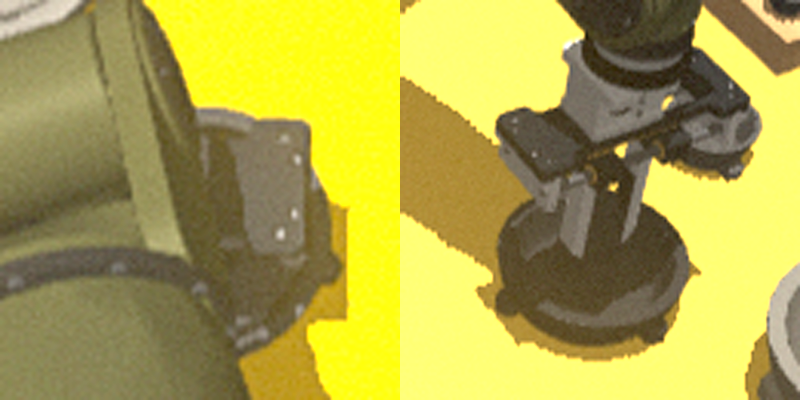

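The scene crop shows the pestle held upright within the dark bowl. Now seating and releasing it.

>>> {"op": "play_rows", "data": {
  "series": [
    [[0,0.001,0],0,0.8],
    [[0,0.002,0],0,0.8],
    [[0,0.003,0],0,0.8],
    [[0,0.0035,0],0,0.8],
    [[0,0.0035,0],0,0.8],
    [[0,0.0035,0],0,0.8]
  ]
}}

```text
clock: 5.75
eef_pos: [626.0, 262.7, 55.2]
eef_rot: [-1.571, -0.001, 0.002]
wrist_force: [-2.1, -1.1, 5.3]
finger_gap: 33.5
```

>>> {"op": "play_rows", "data": {
  "series": [
    [[0,0,0],0,0.5],
    [[0,0,0],0,0.4],
    [[0,0,0],0,0.2],
    [[0,0,0],0,0.1],
    [[0,0,0],0,0.1],
    [[0,-0.02,0],0,0.1],
    [[0,-0.05,0],0,0],
    [[0,-0.1,0],0,0],
    [[0,-0.145,0],0,0],
    [[0,-0.145,0],0,0],
    [[0,-0.145,0],0,0]
  ]
}}

```text
clock: 6.85
eef_pos: [626.0, 262.8, 200.9]
eef_rot: [-1.571, -0.002, 0.002]
wrist_force: [0.3, -0.4, -0.7]
finger_gap: 94.4
```

```bash
python3 snap.py w3
```

```text
6.85 [626.  262.8 200.9] [-1.571 -0.002  0.002] [ 0.34  0.6   1.1  -0.    1.44 -1.23] [ 0.3 -0.4 -0.7] 94.4
```

View pics/w3.png

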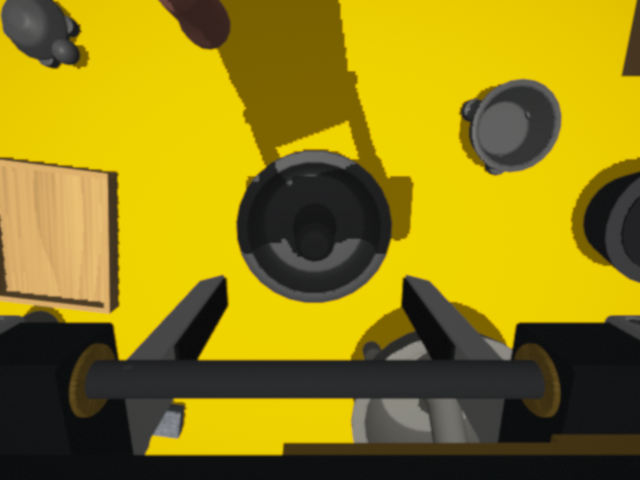

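The dark pestle stands upright, centred in its mortar (rim 237–391 across, 149–301 down). Next is the pink one.

>>> {"op": "play_rows", "data": {
  "series": [
    [[-0.04,0,-0.02],0,0],
    [[-0.08,0,-0.04],0,0],
    [[-0.12,0,-0.06],0,0],
    [[-0.16,0,-0.085],0,0],
    [[-0.185,0,-0.097],0,0],
    [[-0.19,0,-0.1],0,0],
    [[-0.19,0,-0.1],0,0],
    [[-0.19,0,-0.1],0,0]
  ]
}}

```text
clock: 7.7
eef_pos: [436.3, 162.6, 198.9]
eef_rot: [-1.572, 0.001, 0.002]
wrist_force: [0.5, 0.5, 0.1]
finger_gap: 93.7
```

```bash
python3 snap.py w4
python3 - <<'E'
from h import *
import pickle
W,s=pickle.load(open("pics/w3.pkl","rb")); print("dark mortar",onz(W,(314,225),46),"pestle top",onz(W,(315,243),104))
W,s=pickle.load(open("pics/w4.pkl","rb")); im=cv2.imread("pics/w4.png")
hsv=cv2.cvtColor(im,cv2.COLOR_BGR2HSV); m=((hsv[...,0]<15)|(hsv[...,0]>170))&(hsv[...,1]<170);m=m[170:290,240:400].astype(np.uint8)
n,l,st,_=cv2.connectedComponentsWithStats(m); st=st[np.argsort(-st[:,4])][:3]; print(st+[240,170,0,0,0])
a=np.linspace(0,6.28,60)
for x,y in [(436,162),(436,165)]:
    h=np.vstack([proj(W,np.c_[x+r*np.cos(a),y+r*np.sin(a),0*a+z]) for r,z in [(22,0),(22,20),(17,34),(17,80),(12,86),(3,90)]]);print(h.min(0),np.ptp(h,0))
E
```

```text
7.7 [436.3 162.6 198.9] [-1.572e+00  1.000e-03  2.000e-03] [ 0.28  0.12  1.76 -0.    1.27 -1.29] [0.5 0.5 0.1] 93.7
dark mortar [621.54474891 264.52376822  46.        ] pestle top [624.65422129 265.40020119 104.        ]
[[  240   170   160   120 17523]
 [  293   203    40    53  1677]]
[290.61736592 201.13655045] [42.67109701 56.04740976]
[293.52764582 201.14339261] [42.67156376 56.04936573]
```

>>> {"op": "play_rows", "data": {
  "series": [
    [[0,0.04,0.001],0,0],
    [[0,0.08,0.001],0,0],
    [[0,0.11,0.001],0,0],
    [[0,0.135,0.001],0,0],
    [[0,0.15,0.001],0,0],
    [[0,0.158,0.001],0,0],
    [[0,0.158,0.001],0,0],
    [[0,0.158,0.001],0,0.7],
    [[0,0.158,0.001],0,0.75],
    [[0,0.158,0.001],0,0.8],
    [[0,0.158,0.001],0,0.8],
    [[0,0.158,0.001],0,0.8],
    [[0,0.158,0.001],0,0.8],
    [[0,0.158,0.001],0,0.8],
    [[0,0.158,0.001],0,0.8],
    [[0,0.128,0.001],0,0.8],
    [[0,0.088,0.001],0,0.8],
    [[0,0.048,0.001],0,0.8],
    [[0,0.048,0.001],0,0.8],
    [[0,0.048,0.001],0,0.8]
  ],
  "squeeze": 25
}}

```text
clock: 9.75
eef_pos: [436.2, 163.7, 150.7]
eef_rot: [-1.572, 0.0, 0.002]
wrist_force: [0.0, 0.9, -2.9]
finger_gap: 33.4
```

>>> {"op": "play_rows", "data": {
  "series": [
    [[0.02,0,-0.035],0,0.8],
    [[0.036,0,-0.076],0,0.8],
    [[0.054,0,-0.114],0,0.8],
    [[0.072,0,-0.152],0,0.8],
    [[0.09,0,-0.19],0,0.8],
    [[0.108,0,-0.228],0,0.8],
    [[0.126,0,-0.266],0,0.8],
    [[0.144,0,-0.304],0,0.8],
    [[0.162,0,-0.342],0,0.8],
    [[0.18,0,-0.38],0,0.8],
    [[0.19,0,-0.405],0,0.8],
    [[0.197,0,-0.416],0,0.8],
    [[0.197,0,-0.416],0,0.8],
    [[0.197,0.03,-0.416],0,0.8],
    [[0.197,0.055,-0.416],0,0.8],
    [[0.197,0.075,-0.416],0,0.8],
    [[0.197,0.085,-0.416],0,0.8],
    [[0.197,0.089,-0.416],0,0.8],
    [[0.197,0.089,-0.416],0,0.8],
    [[0.197,0.089,-0.416],0,0.8]
  ]
}}

```text
clock: 11.75
eef_pos: [634.3, -252.1, 62.9]
eef_rot: [-1.572, -0.001, 0.002]
wrist_force: [0.4, -0.3, -2.8]
finger_gap: 33.6
```

>>> {"op": "play_rows", "data": {
  "series": [
    [[0,0.002,0],0,0.8],
    [[0,0.004,0],0,0.8],
    [[0,0.006,0],0,0.8],
    [[0,0.007,0],0,0.8],
    [[0,0.008,0],0,0.8],
    [[0,0.008,0],0,0.8],
    [[0,0.008,0],0,0.8],
    [[0,0.008,0],0,0.8]
  ]
}}

```text
clock: 12.55
eef_pos: [634.4, -252.2, 55.0]
eef_rot: [-1.572, -0.001, 0.002]
wrist_force: [0.6, -0.7, -1.7]
finger_gap: 33.5
```

>>> {"op": "play_rows", "data": {
  "series": [
    [[0,0,0],0,0.5],
    [[0,0,0],0,0.4],
    [[0,0,0],0,0.2],
    [[0,0,0],0,0.1],
    [[0,0,0],0,0.1],
    [[0,-0.02,0],0,0.1],
    [[0,-0.05,0],0,0],
    [[0,-0.1,0],0,0],
    [[0,-0.145,0],0,0],
    [[0,-0.145,0],0,0],
    [[0,-0.145,0],0,0]
  ]
}}

```text
clock: 13.65
eef_pos: [634.4, -252.0, 200.8]
eef_rot: [-1.573, -0.003, 0.002]
wrist_force: [-0.2, 1.0, -1.6]
finger_gap: 93.9
```

```bash
python3 snap.py w5
```

```text
13.65 [ 634.4 -252.   200.8] [-1.573 -0.003  0.002] [-0.43  0.61  1.09 -0.    1.44 -2.  ] [-0.2  1.  -1.6] 93.9
```

View pics/w5.png

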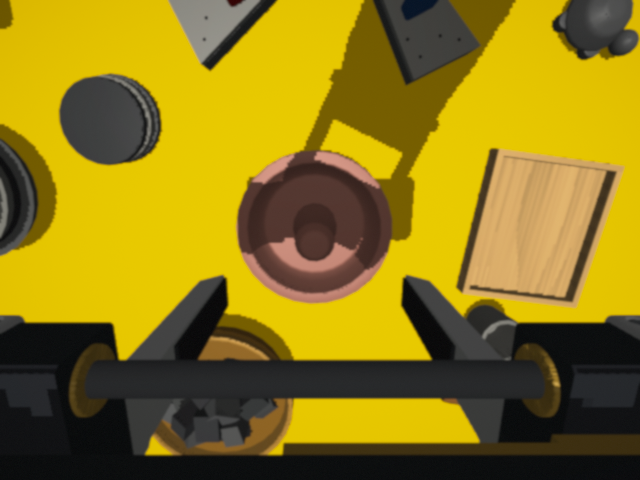

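The pink pestle stands upright and centred at (314,240) in its mortar, and the tray corners are (496,149), (622,168), (577,305) and (459,291). For the pots I'll grip the tabs along pot x. Blue needs tool yaw -4.25 at pick-up so the last joint stays in range.

>>> {"op": "play_rows", "data": {
  "series": [
    [[-0.04,0,0.018],0.15,0],
    [[-0.08,0,0.036],0.3,0],
    [[-0.12,0,0.055],0.45,0],
    [[-0.16,0,0.073],0.6,0],
    [[-0.195,0,0.089],0.75,0],
    [[-0.195,0,0.089],0.9,0],
    [[-0.195,0,0.089],1.05,0],
    [[-0.195,0,0.089],1.2,0],
    [[-0.195,0,0.089],1.35,0],
    [[-0.195,0,0.089],1.5,0],
    [[-0.195,0,0.089],1.65,0],
    [[-0.195,0,0.089],1.8,0],
    [[-0.195,0,0.089],1.95,0],
    [[-0.195,0,0.089],2.1,0],
    [[-0.195,0,0.089],2.1,0],
    [[-0.195,0,0.089],2.1,0]
  ]
}}

```text
clock: 15.3
eef_pos: [438.4, -163.0, 198.1]
eef_rot: [-1.572, -0.001, -2.094]
wrist_force: [-0.1, -0.1, -0.6]
finger_gap: 93.9
```

>>> {"op": "play_rows", "data": {
  "series": [
    [[0,0,0],0.15,0],
    [[0,0,0],0.3,0],
    [[0,0,0],0.45,0],
    [[0,0,0],0.6,0],
    [[0,0,0],0.75,0],
    [[0,0,0],0.9,0],
    [[0,0,0],1.05,0],
    [[0,0,0],1.2,0],
    [[0,0,0],1.35,0],
    [[0,0,0],1.5,0],
    [[0,0,0],1.65,0],
    [[0,0,0],1.8,0],
    [[0,0,0],1.95,0],
    [[0,0,0],2.1,0],
    [[0,0,0],2.155,0],
    [[0,0,0],2.155,0],
    [[0,0,0],2.155,0]
  ]
}}

```text
clock: 17.0
eef_pos: [438.3, -163.0, 197.9]
eef_rot: [-1.569, -0.001, 2.039]
wrist_force: [0.4, 0.8, 0.7]
finger_gap: 93.7
```

```bash
python3 snap.py w6
python3 - <<'E'
from h import *
import pickle
W,s=pickle.load(open("pics/w5.pkl","rb"))
q=np.array([onz(W,c,19)[:2] for c in [(496,149),(622,168),(577,305),(459,291)]]);print(q.round(1),q.mean(0).round(1)); v=q[3]-q[0]+q[2]-q[1];print(np.arctan2(v[1],v[0]),[np.linalg.norm(q[i]-q[i-1]).round(1) for i in range(4)])
E
```

```text
17.0 [ 438.3 -163.   197.9] [-1.569e+00 -1.000e-03  2.039e+00] [-0.43  0.12  1.75 -0.    1.27  2.24] [0.4 0.8 0.7] 93.7
[[558.6 -71.8]
 [576.6  55.9]
 [724.1  39. ]
 [708.1 -92.5]] [641.9 -17.4]
-0.12608933855792856 [np.float64(151.0), np.float64(129.0), np.float64(148.6), np.float64(132.4)]
```

View pics/w6.png

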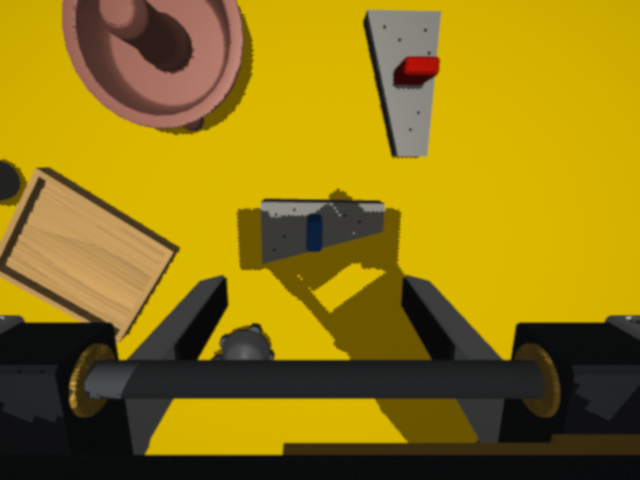

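The wrist view has the blue pot between the fingers, with its straight edge from (262,203) to (383,205) and the tab at about (314,232). The red pot's straight edge runs from (440,12) to (427,156).

Run:
```python
from h import *
import pickle
W,s=pickle.load(open("pics/w6.pkl","rb"))
a,b=onz(W,(262,203),30),onz(W,(383,205),30);d=a-b;print("blue yaw",np.arctan2(d[1],d[0]),np.linalg.norm(d),a,b)
r=onz(W,(440,12),30)-onz(W,(427,156),30);print("red yaw",np.arctan2(r[1],r[0]),np.linalg.norm(r))
def tab(x,y,yw,z=75):
    R=np.array([[np.cos(yw),-np.sin(yw)],[np.sin(yw),np.cos(yw)]])
    return np.c_[(np.array([[7,14],[7,-14],[-7,-14],[-7,14]])@R.T)+[x,y],[z]*4]
def lid(x,y,yw):
    R=np.array([[np.cos(yw),-np.sin(yw)],[np.sin(yw),np.cos(yw)]])
    return np.c_[(np.array([[53,-24.2],[53,39.8],[-69,3.8],[-69,-24.2]])@R.T)+[x,y],[30]*4]
for p in [(438.7,-163.2,.457)]:
    print(proj(W,tab(*p)).round(),proj(W,lid(*p)).round())
im=cv2.imread("pics/w6.png").astype(int)
m=((im[...,0]-im[...,2]>25))[190:270,280:350]; ys,xs=np.where(m);print("blue tab",xs.min()+280,xs.max()+280,ys.min()+190,ys.max()+190)
print("red",proj(W,tab(425.9,-324.4,-1.13)).round(),proj(W,lid(425.9,-324.4,-1.13)).round())
```

```text
blue yaw 0.451848221204872 119.19934471469153 [ 495.55510412 -160.1036937    30.        ] [ 388.31840869 -212.14958625   30.        ]
red yaw -1.1157525890065514 121.26060458611452
[[307. 251.]
 [307. 220.]
 [323. 220.]
 [323. 251.]] [[261. 201.]
 [263. 263.]
 [384. 230.]
 [385. 202.]]
blue tab 307 321 215 250
red [[406.  53.]
 [442.  54.]
 [440.  74.]
 [405.  73.]] [[442.  10.]
 [368.   8.]
 [397. 155.]
 [427. 155.]]
```

>>> {"op": "play_rows", "data": {
  "series": [
    [[0,0.04,0],0.01,0],
    [[0,0.08,0],0.01,0],
    [[0,0.11,0],0.01,0],
    [[0,0.135,0],0.01,0],
    [[0,0.152,0],0.01,0],
    [[0,0.16,0],0.01,0],
    [[0,0.16,0],0.01,0],
    [[0,0.16,0],0.01,0.7],
    [[0,0.16,0],0.01,0.8],
    [[0,0.16,0],0.01,0.9],
    [[0,0.16,0],0.01,1],
    [[0,0.16,0],0.01,1],
    [[0,0.16,0],0.01,1],
    [[0,0.16,0],0.01,1],
    [[0,0.16,0],0.01,1],
    [[0,0.16,0],0.01,1]
  ],
  "squeeze": 30
}}

```text
clock: 18.65
eef_pos: [438.1, -163.0, 37.9]
eef_rot: [-1.569, -0.001, 2.028]
wrist_force: [0.7, 0.6, -1.1]
finger_gap: 25.4
```

>>> {"op": "play_rows", "data": {
  "series": [
    [[0,-0.02,0],0,1],
    [[0,-0.05,0],0,1],
    [[0,-0.08,0],0,1],
    [[0,-0.08,0],0,1],
    [[0,-0.08,0],0,1]
  ]
}}

```text
clock: 19.15
eef_pos: [437.9, -162.9, 117.3]
eef_rot: [-1.569, -0.001, 2.028]
wrist_force: [-0.1, 0.1, -3.5]
finger_gap: 13.7
```

```bash
python3 snap.py w7
python3 - <<'E'
import cv2
b=cv2.imread("pics/w7.png"); cv2.imwrite("pics/c7.png",cv2.convertScaleAbs(b[150:360,180:460],alpha=1.6))
E
```

```text
19.15 [ 437.9 -162.9  117.3] [-1.569e+00 -1.000e-03  2.028e+00] [-0.43  0.22  1.85 -0.    1.08  2.25] [-0.1  0.1 -3.5] 13.7
```

View pics/c7.png

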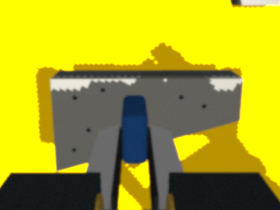

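Run:
```python
from h import *
import pickle
W,s=pickle.load(open("pics/w7.pkl","rb"))
for z in (70,80,90,100,110,115):
    a,b=onz(W,(231,227),z),onz(W,(421,227),z); d=a-b
    x=np.array([np.cos(.457),np.sin(.457)]);y=np.array([-x[1],x[0]])
    print(z,np.linalg.norm(d).round(1),np.arctan2(d[1],d[0]).round(3),"grip rel tcp",((a+b)/2-s["eef_pos"])[:2]@x+8,((a+b)/2-s["eef_pos"])[:2]@y+24.2)
# expected at full grip: lid z=110
im=manip.camera("scene"); S=P("scene"); print(proj(S,[438,-163,100]))
c=cv2.resize(im[120:250,170:320],None,fx=4,fy=4,interpolation=cv2.INTER_CUBIC)[:,:,::-1];cv2.imwrite("pics/c8.png",cv2.convertScaleAbs(c,alpha=1.5))
```

```text
70 124.3 0.458 grip rel tcp 1.5127701626719485 0.24106728153703472
80 118.9 0.458 grip rel tcp 1.8791600745398052 -1.8139228312171234
90 113.4 0.458 grip rel tcp 2.2455499864076103 -3.8689129439712566
100 107.9 0.458 grip rel tcp 2.6119398982755175 -5.92390305672544
110 102.5 0.458 grip rel tcp 2.9783298101433857 -7.978893169479573
115 99.7 0.458 grip rel tcp 3.1615247660773154 -9.00638822585665
[[237.81126437 201.49845841]]
```

View pics/c8.png

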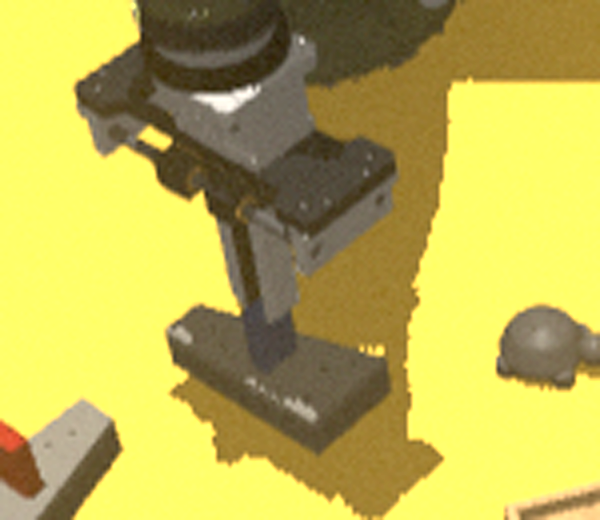

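The pot was lifted before the jaws had fully closed, so it hangs from the fingertips by the top of its tab. I'm setting it back down to regrip it.

>>> {"op": "play_rows", "data": {
  "series": [
    [[0,0.01,0],0,1],
    [[0,0.02,0],0,1],
    [[0,0.028,0],0,1],
    [[0,0.034,0],0,1],
    [[0,0.038,0],0,1],
    [[0,0.038,0],0,1],
    [[0,0.038,0],0,1]
  ]
}}

```text
clock: 19.95
eef_pos: [437.4, -162.7, 78.5]
eef_rot: [-1.568, -0.002, 2.028]
wrist_force: [-0.5, -0.5, -3.4]
finger_gap: 13.4
```

>>> {"op": "play_rows", "data": {
  "series": [
    [[0,0.001,0],0,1],
    [[0,0.002,0],0,1],
    [[0,0.003,0],0,1],
    [[0,0.004,0],0,1],
    [[0,0.004,0],0,1],
    [[0,0.004,0],0,1]
  ]
}}

```text
clock: 20.55
eef_pos: [437.4, -162.7, 74.5]
eef_rot: [-1.568, -0.002, 2.028]
wrist_force: [0.0, 1.0, -3.1]
finger_gap: 13.5
```

>>> {"op": "play_rows", "data": {
  "series": [
    [[0,0.001,0],0,1],
    [[0,0.002,0],0,1],
    [[0,0.003,0],0,1],
    [[0,0.003,0],0,1],
    [[0,0.003,0],0,1]
  ]
}}

```text
clock: 21.05
eef_pos: [437.4, -162.7, 71.5]
eef_rot: [-1.568, -0.003, 2.028]
wrist_force: [1.0, -0.3, -3.6]
finger_gap: 13.3
```

>>> {"op": "play_rows", "data": {
  "series": [
    [[0,0.001,0],0,1],
    [[0,0.002,0],0,1],
    [[0,0.003,0],0,1],
    [[0,0.003,0],0,1],
    [[0,0.003,0],0,1]
  ]
}}

```text
clock: 21.55
eef_pos: [437.6, -162.8, 69.9]
eef_rot: [-1.568, -0.002, 2.028]
wrist_force: [-8.8, 2.6, 19.0]
finger_gap: 13.0
```

It has touched down. I'll open, descend to the full grip height and allow more time to close.

>>> {"op": "play_rows", "data": {
  "series": [
    [[0,0,0],0,0.8],
    [[0,0,0],0,0.6],
    [[0,0,0],0,0.5],
    [[0,0,0],0,0.5],
    [[0,0,0],0,0.5],
    [[0,0.01,0],0,0.5],
    [[0,0.02,0],0,0.5],
    [[0,0.032,0],0,0.5],
    [[0,0.032,0],0,0.5],
    [[0,0.032,0],0,0.5]
  ]
}}

```text
clock: 22.55
eef_pos: [437.3, -162.7, 37.5]
eef_rot: [-1.567, -0.003, 2.028]
wrist_force: [-0.4, 0.3, -1.2]
finger_gap: 47.0
```

```bash
python3 snap.py w9
python3 - <<'E'
import cv2
b=cv2.imread("pics/w9.png"); cv2.imwrite("pics/c9.png",cv2.convertScaleAbs(b[150:450,130:510],alpha=1.6))
E
```

```text
22.55 [ 437.3 -162.7   37.5] [-1.567 -0.003  2.028] [-0.43  0.34  1.9  -0.    0.9   2.25] [-0.4  0.3 -1.2] 47.0
```

View pics/c9.png

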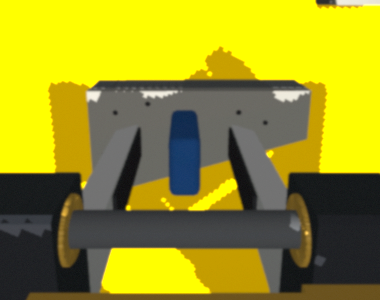

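The pot stands flat with its tab central between the fingers. Closing.

>>> {"op": "play_rows", "data": {
  "series": [
    [[0,0,0],0,0.9],
    [[0,0,0],0,1],
    [[0,0,0],0,1],
    [[0,0,0],0,1],
    [[0,0,0],0,1],
    [[0,0,0],0,1],
    [[0,0,0],0,1],
    [[0,0,0],0,1],
    [[0,0,0],0,1],
    [[0,0,0],0,1]
  ],
  "squeeze": 35
}}

```text
clock: 23.6
eef_pos: [437.6, -162.9, 38.0]
eef_rot: [-1.568, -0.002, 2.028]
wrist_force: [-2.2, 1.0, 5.0]
finger_gap: 14.1
```

>>> {"op": "play_rows", "data": {
  "series": [
    [[0,-0.02,0],0,1],
    [[0,-0.05,0],0,1],
    [[0,-0.09,0],0,1],
    [[0,-0.11,0],0,1],
    [[0,-0.11,0],0,1],
    [[0,-0.11,0],0,1]
  ]
}}

```text
clock: 24.2
eef_pos: [437.5, -162.7, 146.8]
eef_rot: [-1.567, -0.003, 2.028]
wrist_force: [-0.6, 0.3, -4.1]
finger_gap: 13.6
```

Run:
```python
from h import *
s=manip.read_state();R=toolR(s);print(R.round(3))
for t in ([636.3,9.0,148],):
    print((R.T@(np.array(t)-s["eef_pos"])).round(1), s["joints"].round(2),s["eef_pos"],s["eef_rot"])
```

```text
[[-0.442 -0.005 -0.897]
 [ 0.897  0.001 -0.442]
 [ 0.003 -1.     0.004]]
[  66.2   -2.  -254.2] [-0.43  0.18  1.82 -0.    1.15  2.25] [ 437.47004081 -162.6928191   146.78459386] [-1.56713605 -0.00277989  2.02822266]
```

>>> {"op": "play_rows", "data": {
  "series": [
    [[0.005,0,-0.02],-0.15,1],
    [[0.009,0,-0.035],-0.3,1],
    [[0.014,0,-0.053],-0.45,1],
    [[0.018,0,-0.07],-0.6,1],
    [[0.023,0,-0.088],-0.75,1],
    [[0.027,0,-0.105],-0.9,1],
    [[0.032,0,-0.122],-1.05,1],
    [[0.036,0,-0.14],-1.2,1],
    [[0.041,0,-0.157],-1.35,1],
    [[0.045,0,-0.174],-1.5,1],
    [[0.05,0,-0.19],-1.65,1],
    [[0.054,0,-0.207],-1.8,1],
    [[0.058,0,-0.223],-1.95,1],
    [[0.062,0,-0.238],-2.1,1],
    [[0.0662,0,-0.2542],-2.25,1],
    [[0.0662,0,-0.2542],-2.4,1],
    [[0.0662,0,-0.2542],-2.558,1],
    [[0.0662,0,-0.2542],-2.558,1],
    [[0.0662,0,-0.2542],-2.558,1],
    [[0.0662,0,-0.2542],-2.558,1]
  ]
}}

```text
clock: 26.2
eef_pos: [636.0, 8.9, 145.2]
eef_rot: [-1.576, 0.0, -1.701]
wrist_force: [-0.2, 0.5, -3.1]
finger_gap: 14.0
```

```bash
python3 snap.py w10
python3 - <<'E'
import cv2
b=cv2.imread("pics/w10.png"); cv2.imwrite("pics/c10.png",cv2.convertScaleAbs(b[60:460,80:560],alpha=1.3))
E
```

```text
26.2 [636.    8.9 145.2] [-1.576  0.    -1.701] [-0.04  0.54  1.32  0.    1.28  0.09] [-0.2  0.5 -3.1] 14.0
```

View pics/c10.png

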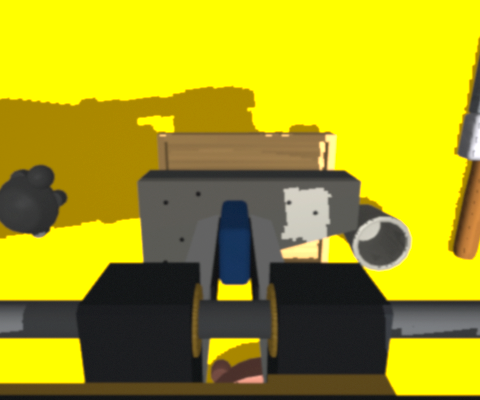

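The pot is centred over the tray, its straight side toward the +y wall and its broad end toward -x. Lowering.

>>> {"op": "play_rows", "data": {
  "series": [
    [[0,0.03,0],0,1],
    [[0,0.06,0],0,1],
    [[0,0.078,0],0,1],
    [[0,0.088,0],0,1],
    [[0,0.094,0],0,1],
    [[0,0.097,0],0,1],
    [[0,0.099,0],0,1],
    [[0,0.1,0],0,1],
    [[0,0.101,0],0,1],
    [[0,0.101,0],0,1],
    [[0,0.101,0],0,1]
  ]
}}

```text
clock: 27.35
eef_pos: [635.7, 9.0, 44.7]
eef_rot: [-1.576, 0.0, -1.7]
wrist_force: [0.9, 0.4, -2.9]
finger_gap: 13.7
```

>>> {"op": "play_rows", "data": {
  "series": [
    [[0,0.001,0],0,1],
    [[0,0.0015,0],0,1],
    [[0,0.002,0],0,1],
    [[0,0.002,0],0,1],
    [[0,0.002,0],0,1]
  ]
}}

```text
clock: 27.85
eef_pos: [636.1, 9.0, 44.1]
eef_rot: [-1.574, 0.0, -1.7]
wrist_force: [-6.2, 1.0, 9.3]
finger_gap: 13.9
```

The contact height of 44 fits the tray floor. Releasing and lifting.

>>> {"op": "play_rows", "data": {
  "series": [
    [[0,0,0],0,0.8],
    [[0,0,0],0,0.6],
    [[0,0,0],0,0.5],
    [[0,0,0],0,0.5],
    [[0,0,0],0,0.5],
    [[0,-0.02,0],0,0.5],
    [[0,-0.05,0],0,0.3],
    [[0,-0.1,0],0,0.1],
    [[0,-0.15,0],0,0],
    [[0,-0.156,0],0,0],
    [[0,-0.156,0],0,0]
  ]
}}

```text
clock: 28.95
eef_pos: [637.1, 8.9, 201.5]
eef_rot: [-1.572, 0.001, -1.7]
wrist_force: [0.5, 0.2, -1.1]
finger_gap: 83.4
```

```bash
python3 snap.py w11
python3 - <<'E'
from h import *
s=manip.read_state();R=toolR(s)
print((R.T@(np.array([425.9,-324.4,200])-s["eef_pos"])).round(1))
W=P("wrist");
def quad(pts,z,x,y,yw):
    R=np.array([[np.cos(yw),-np.sin(yw)],[np.sin(yw),np.cos(yw)]])
    return proj(W,np.c_[(np.array(pts)@R.T)+[x,y],[z]*len(pts)])
L=[[53,-24.2],[53,39.8],[-69,3.8],[-69,-24.2]]; T=[[7,14],[7,-14],[-7,-14],[-7,14]]
im=cv2.convertScaleAbs(cv2.imread("pics/w11.png"),alpha=1.4)
for q in (quad(L,35,636.3,9,3.016),quad(T,80,636.3,9,3.016),quad([[77,64],[-77,64],[-77,-64],[77,-64]],19,641.2,-17.5,-.126)):
    cv2.polylines(im,[q.round().astype(int)],True,(255,0,255),1)
cv2.imwrite("pics/c11.png",cv2.resize(im[80:380,150:490],None,fx=2,fy=2))
E
```

```text
28.95 [637.1   8.9 201.5] [-1.572e+00  1.000e-03 -1.700e+00] [-0.04  0.5   1.25  0.    1.39  0.09] [ 0.5  0.2 -1.1] 83.4
[ 357.6   -0.  -165.9]
```

View pics/c11.png

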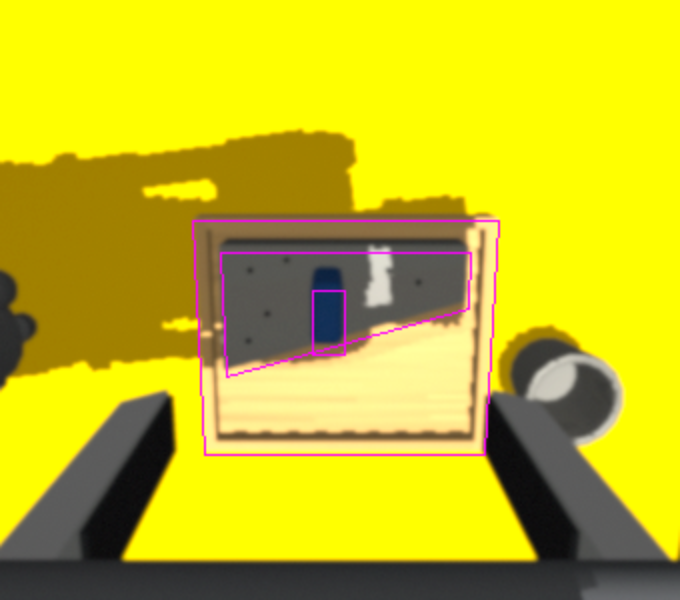

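The overlay matches: the blue pot lies flat inside the tray at the planned pose, its straight edge parallel to the wall. Now the red pot.

>>> {"op": "play_rows", "data": {
  "series": [
    [[0.036,0,-0.0166],0.15,0],
    [[0.072,0,-0.033],0.3,0],
    [[0.108,0,-0.05],0.45,0],
    [[0.144,0,-0.066],0.6,0],
    [[0.18,0,-0.083],0.75,0],
    [[0.216,0,-0.1],0.9,0],
    [[0.252,0,-0.116],0.996,0],
    [[0.288,0,-0.133],0.996,0],
    [[0.324,0,-0.15],0.996,0],
    [[0.345,0,-0.16],0.996,0],
    [[0.3576,0,-0.166],0.996,0],
    [[0.3576,0,-0.166],0.996,0],
    [[0.3576,0,-0.166],0.996,0],
    [[0.3576,0,-0.166],0.996,0]
  ]
}}

```text
clock: 30.4
eef_pos: [426.4, -323.4, 199.6]
eef_rot: [-1.574, -0.003, -2.695]
wrist_force: [-0.2, 0.3, 0.5]
finger_gap: 94.2
```

```bash
python3 snap.py w12
python3 - <<'E'
from h import *
import pickle
from scipy.optimize import least_squares
W,s=pickle.load(open("pics/w12.pkl","rb"));im=cv2.imread("pics/w12.png").astype(int)
m=((im[...,2]-im[...,1]>60)&(im[...,2]-im[...,0]>60)&(im[...,1]<70))[150:310,230:400].astype(np.uint8)
ys,xs=np.where(m);print("red",len(xs),xs.min()+230,xs.max()+230,ys.min()+150,ys.max()+150)
def box(x,y,yw,zs=(30,75)):
    R=np.array([[np.cos(yw),-np.sin(yw)],[np.sin(yw),np.cos(yw)]])
    q=np.array([[7,14],[7,-14],[-7,-14],[-7,14]])@R.T+[x,y]
    p=np.vstack([proj(W,np.c_[q,[z]*4]) for z in zs]);return p.min(0).round(),p.max(0).round()
print(box(425.9,-324.4,-1.125))
# grey lid outline
g=((abs(im[...,0]-im[...,2])<25)&(im.max(2)>40))[150:300,240:400].astype(np.uint8)
c=max(cv2.findContours(g,0,2)[0],key=cv2.contourArea)
print(cv2.approxPolyDP(c,4,True).reshape(-1,2)+[240,150])
R=np.array([[np.cos(-1.125),-np.sin(-1.125)],[np.sin(-1.125),np.cos(-1.125)]])
print(proj(W,np.c_[np.array([[53,-24.2],[53,39.8],[-69,3.8],[-69,-24.2]])@R.T+[425.9,-324.4],[30]*4]).round())
E
```

```text
30.4 [ 426.4 -323.4  199.6] [-1.574 -0.003 -2.695] [-0.72  0.27  1.57 -0.    1.3   0.41] [-0.2  0.3  0.5] 94.2
red 321 310 322 224 251
(array([309., 215.]), array([325., 255.]))
[[368 189]
 [252 222]
 [250 250]
 [308 250]
 [308 220]
 [317 214]
 [324 221]
 [325 250]
 [367 250]]
[[369. 252.]
 [371. 189.]
 [248. 225.]
 [250. 252.]]
```

The red pot's outline matches the estimate to about 2 px. Descending, with a full closing time.

>>> {"op": "play_rows", "data": {
  "series": [
    [[0,0.04,0],0,0],
    [[0,0.08,0],0,0.2],
    [[0,0.11,0],0,0.4],
    [[0,0.135,0],0,0.5],
    [[0,0.152,0],0,0.5],
    [[0,0.1615,0],0,0.5],
    [[0,0.1615,0],0,0.5],
    [[0,0.1615,0],0,0.9],
    [[0,0.1615,0],0,1],
    [[0,0.1615,0],0,1],
    [[0,0.1615,0],0,1],
    [[0,0.1615,0],0,1],
    [[0,0.1615,0],0,1],
    [[0,0.1615,0],0,1],
    [[0,0.1615,0],0,1],
    [[0,0.1615,0],0,1],
    [[0,0.1615,0],0,1],
    [[0,0.1615,0],0,1],
    [[0,0.1615,0],0,1]
  ],
  "squeeze": 35
}}

```text
clock: 32.35
eef_pos: [425.9, -323.6, 38.8]
eef_rot: [-1.573, -0.003, -2.694]
wrist_force: [-2.3, 0.1, 5.5]
finger_gap: 14.0
```

>>> {"op": "play_rows", "data": {
  "series": [
    [[0,-0.02,0],0,1],
    [[0,-0.05,0],0,1],
    [[0,-0.09,0],0,1],
    [[0,-0.13,0],0,1],
    [[0,-0.16,0],0,1],
    [[0,-0.16,0],0,1],
    [[0,-0.16,0],0,1]
  ]
}}

```text
clock: 33.05
eef_pos: [426.1, -323.2, 197.5]
eef_rot: [-1.574, -0.004, -2.694]
wrist_force: [-0.2, 0.3, -5.3]
finger_gap: 13.4
```

Run:
```python
from h import *
s=manip.read_state();R=toolR(s);print(s["wrist_force"],s["finger_gap"],s["joints"])
print((R.T@(np.array([645.9,-44.2,198])-s["eef_pos"])).round(1))
```

```text
[-0.19211778  0.27840166 -5.31618149] 13.382192321284743 [-0.71644125  0.27552894  1.57129783 -0.00206861  1.29913935  0.40776735]
[-318.8   -1.2 -156.6]
```

>>> {"op": "play_rows", "data": {
  "series": [
    [[-0.032,0,-0.016],-0.1,1],
    [[-0.064,0,-0.032],-0.2,1],
    [[-0.096,0,-0.047],-0.3,1],
    [[-0.128,0,-0.063],-0.4,1],
    [[-0.16,0,-0.079],-0.5,1],
    [[-0.192,0,-0.094],-0.6,1],
    [[-0.224,0,-0.11],-0.7,1],
    [[-0.256,0,-0.126],-0.8,1],
    [[-0.288,0,-0.141],-0.9,1],
    [[-0.31,0,-0.152],-0.997,1],
    [[-0.319,0,-0.1566],-0.997,1],
    [[-0.319,0,-0.1566],-0.997,1],
    [[-0.319,0,-0.1566],-0.997,1],
    [[-0.319,0,-0.1566],-0.997,1]
  ]
}}

```text
clock: 34.45
eef_pos: [645.4, -45.2, 196.4]
eef_rot: [-1.576, 0.001, -1.7]
wrist_force: [-0.2, -0.9, -4.4]
finger_gap: 14.0
```

```bash
python3 snap.py w13
```

```text
34.45 [645.4 -45.2 196.4] [-1.576e+00  1.000e-03 -1.700e+00] [-0.13  0.53  1.22  0.    1.4   0.  ] [-0.2 -0.9 -4.4] 14.0
```

>>> {"op": "play_rows", "data": {
  "series": [
    [[0,0.04,0],0,1],
    [[0,0.075,0],0,1],
    [[0,0.105,0],0,1],
    [[0,0.12,0],0,1],
    [[0,0.13,0],0,1],
    [[0,0.138,0],0,1],
    [[0,0.144,0],0,1],
    [[0,0.147,0],0,1],
    [[0,0.149,0],0,1],
    [[0,0.15,0],0,1],
    [[0,0.151,0],0,1],
    [[0,0.151,0],0,1],
    [[0,0.151,0],0,1]
  ]
}}

```text
clock: 35.8
eef_pos: [644.9, -44.9, 45.9]
eef_rot: [-1.575, 0.001, -1.699]
wrist_force: [0.6, 0.3, -2.9]
finger_gap: 13.4
```

>>> {"op": "play_rows", "data": {
  "series": [
    [[0,0.0005,0],0,1],
    [[0,0.001,0],0,1],
    [[0,0.0015,0],0,1],
    [[0,0.0015,0],0,1],
    [[0,0.0015,0],0,1]
  ]
}}

```text
clock: 36.3
eef_pos: [645.0, -44.9, 45.0]
eef_rot: [-1.575, 0.001, -1.699]
wrist_force: [-4.4, 1.0, 5.0]
finger_gap: 13.9
```

It touched at 45, against about 44 expected for the floor. Releasing, lifting and then backing away toward the base for a final look.

>>> {"op": "play_rows", "data": {
  "series": [
    [[0,0,0],0,0.8],
    [[0,0,0],0,0.6],
    [[0,0,0],0,0.5],
    [[0,0,0],0,0.5],
    [[0,0,0],0,0.5],
    [[0,-0.02,0],0,0.5],
    [[0,-0.05,0],0,0.4],
    [[0,-0.1,0],0,0.4],
    [[0,-0.15,0],0,0.3],
    [[0,-0.18,0],0,0.2],
    [[0,-0.2,0],0,0],
    [[0,-0.2,0.04],0,0],
    [[0,-0.2,0.08],0,0],
    [[0,-0.2,0.08],0,0]
  ]
}}

```text
clock: 37.7
eef_pos: [727.8, -56.0, 240.3]
eef_rot: [-1.579, 0.001, -1.7]
wrist_force: [-0.5, 0.5, -1.6]
finger_gap: 93.8
```

>>> {"op": "play_rows", "data": {
  "series": [
    [[0,0,-0.05],0,0],
    [[0,0,-0.1],0,0],
    [[0,0,-0.15],0,0],
    [[0,0,-0.2],0,0],
    [[0,0,-0.25],0,0],
    [[0,0,-0.3],0,0],
    [[0,0,-0.32],0,0],
    [[0,0,-0.32],0,0],
    [[0,0,-0.32],0,0]
  ]
}}

```text
clock: 38.6
eef_pos: [410.4, -14.8, 243.5]
eef_rot: [-1.577, 0.001, -1.7]
wrist_force: [1.0, -0.0, 0.5]
finger_gap: 94.0
```

Run:
```python
from h import *
s=manip.read_state();print(s["clock"],s["eef_pos"],s["finger_gap"],s["wrist_force"])
t=manip.camera("top")[:,:,::-1];c=manip.camera("scene")[:,:,::-1]
T=P("top")
tt=cv2.resize(t[180:345,150:470],(800,412),interpolation=cv2.INTER_CUBIC)
cc=cv2.resize(c[170:330,190:480],(800,441),interpolation=cv2.INTER_CUBIC)
im=cv2.convertScaleAbs(np.vstack([tt,cc]),alpha=1.4); cv2.imwrite("pics/final.png",cv2.resize(im,(562,600),interpolation=cv2.INTER_AREA))
```

```text
38.6 [410.35596045 -14.80942369 243.4641358 ] 93.9689897449216 [ 0.99252279 -0.03277973  0.46603129]
```

View pics/final.png

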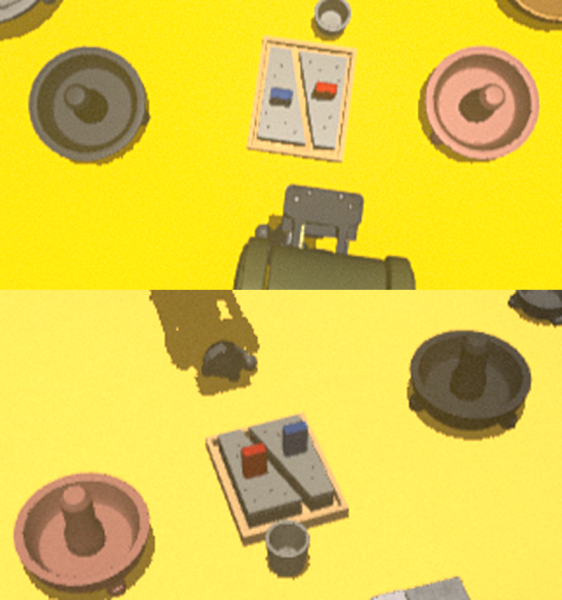

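Both pestles stand upright in their mortars, and the pots lie flat and head to tail in the tray with a narrow gap between them. The turtle and cup have not moved, and the gripper is open and clear.

```bash
python3 -c "
from cell import manip
print(manip.sign_off())"
```

```text
the job is handed in; nothing more can be done
None
```

The job is done and handed in at about 39 s. The dark and pink pestles stand upright in the mortars of their own colour. The blue and red wedge pots lie head to tail along the tray's longer side.

- **Final check:** the last top and scene views show both pestles upright and near the middle. The pots lie flat inside the walls with a narrow gap between them. The turtle and cup look undisturbed, and the open gripper is at z ≈ 243 mm, touching nothing.
- **What went wrong on the way:** I lifted the blue pot before the jaws had fully closed, so it hung by the top of its tab. I set it down, with a brief contact force of about 20 N, and regripped it before placing it.
- **Small disagreements:** the dark mortar's centre differed by 2–4 mm between views, so that pestle may be 2–3 mm off centre. The pots touched the tray floor about 1 mm higher than calculated.

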